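# Load a solar-cell carrier into the test station and lock it

### The job

Pick up the cell carrier by its handle, keeping it upright, and slide it along the channel of the test station, under the bridge, until it is fully home against the back stop. Then lock it in: press the black knob down against its spring, turn it about a quarter turn clockwise so that its tongue swings across behind the carrier, and let it spring back up. Leave the tape roll, the clamp block with the plunger and the tweezers where they are.

Things in the scene. Friction and masses are not known exactly. Their poses are not given: they have to be found in the camera images.
- station: Aluminium cell test station, fixed. Origin on the bench under the middle of the channel's mouth; x runs into the channel, y to its left, z up. Base plate: top at z = 12 mm, x -107 to 107, y -99 to 66. A bridge with a window crosses the channel at x = 22 to 82, z = 33 to 48; two thin pins stand on it (x = 52, y = +-25) up to z = 79. Lock at x = -7, y = -70, in a collar of 24 mm radius, 35 high.
- channel_mouth (a point): middle of the channel's mouth, on its floor (station x 0, y 0, z 12 mm); axes as the station's. Before it (x < 0, |y| < 40 mm) lies an open flat apron, 107 mm long, to set the carrier on. Rails: inner faces at y = +-33, flared to +-38 at the mouth, straight from x = 12. Dark lips over the rails from x = 12 on reach in to y = +-27; their underside is 16 mm above the floor.
- channel_end (a point): foot of the back stop's face at the end of the channel, middle, on the floor, 70 mm beyond the mouth; axes as the station's. The carrier's nose touches here when fully home.
- carrier: Loose cell carrier, 0.11 to 0.2 kg: an aluminium paddle with a dark square cell. Origin on its underside below the middle of the handle; x to the nose, z up. Body x = 65 to 135 mm, 62 wide, 14 thick (2 mm clearance to each rail and lip); neck 26 wide, 10 thick. When home, the body's rear shoulder is level with the mouth and the handle's middle 65 mm in front of the mouth, outside the bridge.
- carrier_handle (a point): middle of the carrier's black upright handle, 38 mm above its underside; axes as the carrier's. The handle is 28 mm long (x), 16 thick (y) and reaches from 28 mm below this point (the neck's top) to 18 above it; grasp across the 16 mm.
- carrier_nose (a point): middle of the carrier's nose edge, on its underside, 135 mm ahead of its origin; axes as the carrier's
- lock_grip (a point): on the axis of the lock's black knob, mid-height of its grip bar; sinks and turns with it. x along bar and tongue, z up. Bar 40 mm long (x), 11 thick (y), from 14 below this point (where a 44 mm disc lies under it) to 11 above. Steel tongue: reaches 52 from the axis, 8 wide, 35 to 43 below this point; open it points to the station's front (-x), locked to station +y, across the channel.
- lock_stem (a joint): how far the lock is pressed down, m: 0 up (where its spring returns it), 0.009 fully down. Spring: 3 N at the top, 8.4 N fully down. The tongue passes from one end notch to the other only while pressed in by 0.005 or more (0.007 is comfortable).
- lock_knob (a joint): turn of the lock, rad: 0 open (start), 1.4 (80 degrees, a stop) locked; grows clockwise seen from above. Let go at either end it pops up into a notch and stays; part way it stays stuck down.
- kapton_roll: bystander: roll of amber tape lying flat, 42 mm diameter, 13 high, origin at the centre of its underside
- block_b2: bystander: light clamp block with a plunger sticking out, 95 x 35 x 18 mm, origin on its underside
- tweezers_2: bystander: steel tweezers lying on their side, 115 mm long (y), 14 wide, 10 high, origin at the centre of the underside
There are look-alikes about, which are no part of the job. Several things have the shape of the carrier; the one meant has the colours described above.

How it is judged:
By the outcome, as a careful person would: the job done as asked, in the order asked, and still so for the second after the job is handed in, with the robot touching nothing.
It also fails if it takes over 58 s, if anything falls off the work surface, if the arm or the gripper's body presses on something with over 40 N, if the wrist force passes 120 N, or if a joint passes its speed limit or range.

### The arm

A 6-joint arm with a two-finger parallel gripper is mounted at the origin on a cart in front of the work surface, level with it; the furniture and walls round the work are solid. World frame = base frame: x ahead of the robot, y to its left, z up, the work surface at z = 0. Lengths are in m, angles in rad, forces in N, time in s.
With the tool pointing down it reaches from about 0.35 to 0.775 m from the base axis. Payload 7.3 kg.
Tool frame: the origin (TCP) lies midway between the tips of the shut fingers; the grasp point (between the pads) lies 19 mm behind it; z points along the fingers, y is the line along which they close (so a half turn about z gives the same grasp; the last joint's range is limited). The gripper opens to 92 mm and grips with 3 to 60 N. Pads are 19 mm wide; open, the fingers measure 130 mm over their backs; the gripper's body (75 mm by 190 mm) begins 47 mm behind the grasp point.
Start: joints at [-1.298, 0.342, 1.524, -0, 1.275, -0.146], TCP at [0.214, -0.48, 0.227] pointing down, gripper open.
Joint ranges: [-2.53, 2.53], [-0.77, 2.02], [0.04, 2.7], [-1, 4.14], [0.28, 2.66], [-3.11, 3.11]. Speed limits (rad/s): [2.57, 2.57, 3.14, 3.14, 3.14, 3.14].

### API

Orientations are given as a unit quaternion [x, y, z, w].
In Python, from rig import * gives the robot as it stands. The module is installed in compiled form; this text tells all that it offers.
- The arm moves only by the tool move_arm, never from a script. Its argument "plan" is one flat list of numbers, 7 for each row, row after row: the opening, from 0 (shut) to 1 (fully open), then the shift along the world's x, y, z in cm, then the turn, a rotation vector about the world's x, y, z in degrees. In form: [fingers, dx, dy, dz, wx, wy, wz, fingers, dx, dy, dz, wx, wy, wz, ...]. A call has 1 to 10 rows; each row shifts and turns the commanded pose from where the row before left it; what a row does not reach is not made up. A row lasts 1/10 s, in which the tool goes at most 50 mm and 8.59 degrees, less where a joint would pass 70% of its speed; a pose out of reach is approached as far as the arm can. A call is refused whole if a number of a shift passes 5 or a number of a turn 8.59, either way. A call with a gripper value outside its range is refused whole. The fingers move at their own pace and stop on an object; "newtons" is the grip in N (left out, the last holds). Time passes only in rows, so rows that do not move let the fingers close. It gives the time, the measured TCP pose, the force, the opening and the grip force at its end, in the units of the state.
- get_state(): the state, without advancing time (a new reading comes with each control period).
- capture(name): name is "scene" or "top"; returns a dict with "img" (384x512x3 uint8, red, green, blue), "fx", "fy", "cx", "cy" (pixels), "rvec" (rotation vector, rad) and "tvec" (3), from world to camera coordinates, as OpenCV has them. Camera axes: x right, y down, z forward; pixel columns grow to the right and rows downward; lengths in m; the calibration is good to about 2 mm. A picture is of the moment at which its call begins. There is no depth.
- sign_off(): hands the job in; it is judged then, once.
Trained networks look in the newest picture that a camera, given by its name, has taken for a name from the list of things; names that differ only in an ending like _2 or _b are one class to them, and where a whole thing is asked for, a point or a joint stands for the part that bears it (a point fixed in the world has none). Each returns a list of dicts, best first, with "p" (0 to 1); they miss things now and then, are a little off and sometimes report something else, mostly with a low value. They report only what shows in the picture. A call takes as long as a camera call. They do not tell look-alikes from the thing itself.
- masks_of(label, camera): "pixels" (384x512 bool, what is visible of it) and "bbox" ([centre column, centre row, width, height] in pixels, round what is visible of it).
The state is a dict: "time": time; "q": joint angles; "joint_vel": joint speeds; "joint_efforts": joint torques, N m; "tool_pos": TCP position; "tcp_rot": TCP orientation; "force": force on the tool from outside, world axes, zero at the start; "wrist_torque": the same for the moment, N m; "finger_gap": finger opening in m; "finger_force": force on a finger pad.
Only numpy, scipy, OpenCV 4.12 (cv2) and the standard library are available. Lean on these libraries where they do the work, as an engineer would, in place of code of your own. Each camera call takes 0.05 s, during which the arm holds its last target. There are 200 camera calls.

## Working session

There is one attempt and no reset: what is moved stays moved. The work goes in short steps, Python scripts to look and compute and a tool call to move; the robot and the scene stay as the last step left them, time stands still between calls to the robot, and variables do not carry over. Pictures are saved under pics/ and viewed, at most 12 in all, crops included, and the job is handed in when it is done.

Besides the shell and the picture viewer there is one more tool, called after ">>>" as a command line: name --argument value ..., lists and objects as JSON in quotes. move_arm: Moves the arm, as the interface text tells. Its arguments: {"type":"object","properties":{"plan":{"type":"array"},"newtons":{"type":"number"}},"required":["plan"]}

```bash
mkdir -p pics; cat > h.py <<'E'
from rig import *
import numpy as np, cv2
def cap(n,save=None):
    c=capture(n)
    if save: cv2.imwrite('pics/'+save,c['img'][:,:,::-1])
    return c
def PM(c):
    R=cv2.Rodrigues(np.array(c['rvec'],float))[0]; t=np.array(c['tvec'],float).ravel()
    K=np.array([[c['fx'],0,c['cx']],[0,c['fy'],c['cy']],[0,0,1.]]); return K,R,t
def proj(c,P):
    K,R,t=PM(c); p=(K@(R@np.atleast_2d(P).T+t[:,None])).T; return p[:,:2]/p[:,2:]
def onz(c,uv,z):
    K,R,t=PM(c); o=-R.T@t; d=R.T@np.linalg.inv(K)@np.array([uv[0],uv[1],1.]); return o+d*(z-o[2])/d[2]
def tri(cs,uvs):
    A=[];b=[]
    for c,uv in zip(cs,uvs):
        K,R,t=PM(c); o=-R.T@t; d=R.T@np.linalg.inv(K)@np.array([uv[0],uv[1],1.]); d/=np.linalg.norm(d)
        M=np.eye(3)-np.outer(d,d); A.append(M); b.append(M@o)
    x=np.linalg.lstsq(np.vstack(A),np.hstack(b),rcond=None)[0]
    return x
E
python3 - <<'E'
from h import *
ims=[]
for n in ['scene','top']:
    c=cap(n,n+'0.png'); K,R,t=PM(c); print(n,'pos',-R.T@t,'fx',c['fx'],'fwd',R[2])
    for l in ['station','carrier','carrier_handle','lock_grip','lock_knob','kapton_roll','block_b2','tweezers_2']:
        print(l,[(round(m['p'],2),np.round(m['bbox']).tolist(),int(m['pixels'].sum())) for m in masks_of(l,n)])
    ims.append(c['img'][:,:,::-1])
cv2.imwrite('pics/s.png',cv2.resize(ims[0],(768,576)));cv2.imwrite('pics/t.png',cv2.resize(ims[1],(768,576)))
print(get_state())
E
```

```text
scene pos [0.09098147 0.65584956 0.63075101] fx 349.34786762584 fwd [ 0.4262022  -0.71710542 -0.55146306]
station []
carrier [(0.95, [301.0, 202.0, 49.0, 25.0], 568), (0.91, [291.0, 171.0, 40.0, 20.0], 451), (0.58, [331.0, 148.0, 18.0, 21.0], 197)]
carrier_handle [(0.89, [293.0, 170.0, 40.0, 22.0], 428), (0.75, [333.0, 148.0, 11.0, 23.0], 242), (0.63, [303.0, 201.0, 50.0, 25.0], 591)]
lock_grip [(0.76, [220.0, 205.0, 21.0, 29.0], 226)]
lock_knob [(0.62, [219.0, 207.0, 24.0, 26.0], 247)]
kapton_roll [(0.65, [149.0, 292.0, 22.0, 19.0], 186)]
block_b2 [(0.54, [219.0, 206.0, 21.0, 24.0], 214), (0.44, [224.0, 169.0, 27.0, 6.0], 179)]
tweezers_2 [(0.76, [193.0, 303.0, 35.0, 38.0], 143)]
top pos [ 0.31839793 -0.05333443  1.58353836] fx 436.5417567328291 fwd [ 0.15817252 -0.0170548  -0.98726419]
station [(0.6, [209.0, 181.0, 50.0, 62.0], 2688)]
carrier [(0.97, [378.0, 217.0, 47.0, 22.0], 486), (0.83, [275.0, 233.0, 16.0, 42.0], 518)]
carrier_handle [(0.87, [380.0, 218.0, 40.0, 21.0], 472), (0.77, [276.0, 236.0, 20.0, 41.0], 507), (0.64, [320.0, 204.0, 26.0, 42.0], 510), (0.5, [208.0, 181.0, 
[... 304 characters left out ...]
y([-1.29804098e+00,  3.42003266e-01,  1.52406246e+00,  3.13341560e-05,
        1.27542055e+00, -1.45987831e-01]), 'joint_vel': array([ 5.87198466e-05, -1.51747237e-03, -7.46266441e-04, -6.55290477e-04,
       -6.50951948e-04, -1.25552862e-03]), 'joint_efforts': array([ 1.64627967e-03, -4.31128156e+01, -2.44480723e+01,  7.18055712e-02,
        4.83155949e-02, -2.94014353e-05]), 'tool_pos': array([ 0.21351513, -0.47965541,  0.22675194]), 'tcp_rot': array([9.78162666e-01, 2.07840795e-01, 1.83278641e-05, 5.21339991e-05]), 'force': array([-0.09112201,  0.21857543,  0.41200526]), 'wrist_torque': array([-0.015776  , -0.0193799 ,  0.01362037]), 'finger_force': 0.0, 'finger_gap': 0.09161896625371273}
```

View pics/s.png

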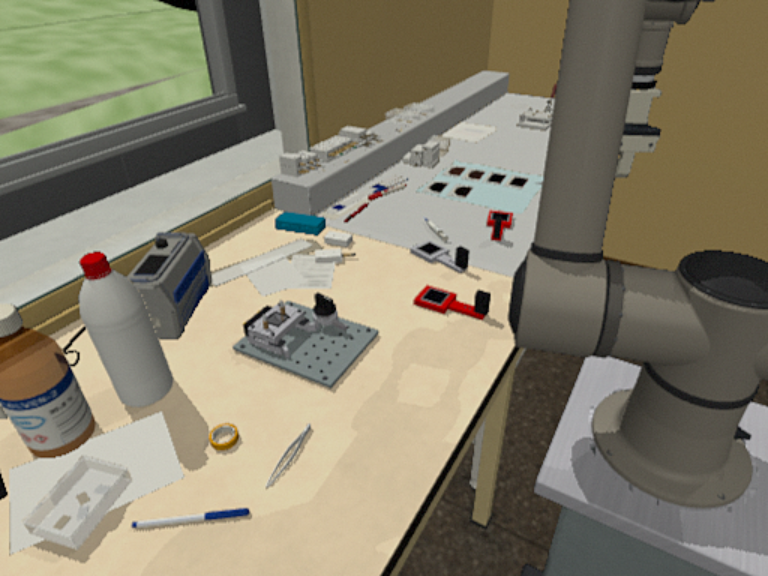

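View pics/t.png

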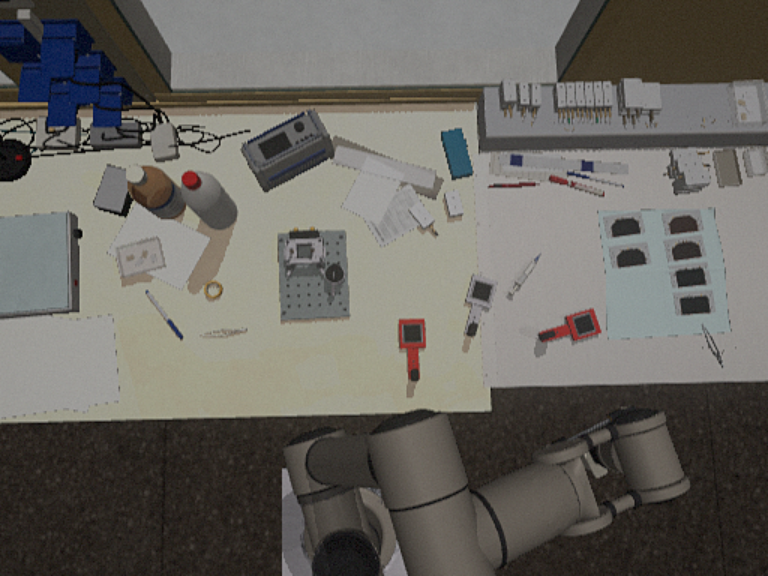

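In the pictures (native pixels), the carrier shapes are:
- aluminium with a dark cell: scene (293,170), top (320,204)
- red: scene (301,202), top (275,233)
- red: scene (331,148), top (378,217)

I choose the aluminium one. The station is at top (209,181), with its lock at about (223,183). I'll check the choice in a close crop.

```bash
python3 - <<'E'
import cv2,numpy as np
t=cv2.imread('pics/top0.png');s=cv2.imread('pics/scene0.png')
a=cv2.resize(t[146:220,178:252],(390,390),interpolation=cv2.INTER_CUBIC) 
b=cv2.resize(t[174:234,290:350],(390,390),interpolation=cv2.INTER_CUBIC)
c=cv2.resize(s[190:260,150:260],(390,248),interpolation=cv2.INTER_CUBIC)[:205]
d=cv2.resize(s[150:190,264:324],(390,260),interpolation=cv2.INTER_CUBIC)[:205]
cv2.imwrite('pics/crop1.png',np.vstack([np.hstack([a,b]),np.hstack([c,d])]))
E
```

```text
(no output)
```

View pics/crop1.png

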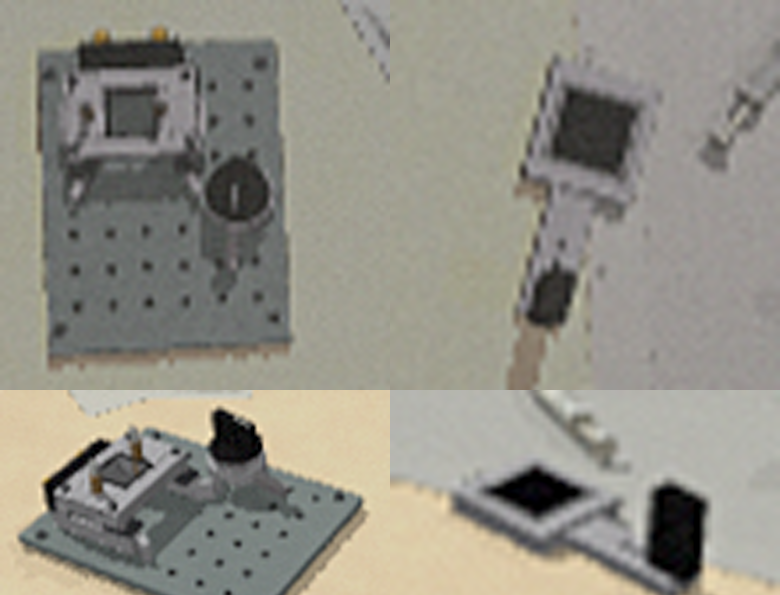

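```bash
cat > fit.py <<'E'
from h import *
from scipy.optimize import minimize
from scipy.ndimage import map_coordinates
def rect(x0,x1,y0,y1,z):
    p=[(x0,y0,z),(x1,y0,z),(x1,y1,z),(x0,y1,z)]; return [(p[i],p[(i+1)%4]) for i in range(4)]
CAR=rect(65,135,-31,31,14)+rect(-14,14,-8,8,56)+[((14,13,10),(65,13,10)),((14,-13,10),(65,-13,10))]
STA=rect(-107,107,-99,66,12)+rect(-107,107,-99,66,12)+[((22,0,33),(22,0,33))][:0]
def pts(E,n=40):
    return np.vstack([np.linspace(a,b,n) for a,b in E])/1000.
def T(p,P,z=0):
    c,s=np.cos(p[2]),np.sin(p[2]); return np.c_[c*P[:,0]-s*P[:,1]+p[0],s*P[:,0]+c*P[:,1]+p[1],P[:,2]+z]
def grad(c,sg):
    g=cv2.GaussianBlur(c['img'].astype(np.float32),(0,0),sg)
    gx=cv2.Sobel(g,cv2.CV_32F,1,0);gy=cv2.Sobel(g,cv2.CV_32F,0,1)
    m=np.sqrt((gx**2+gy**2).sum(2)); return np.minimum(m/np.percentile(m,97),1)
def fit(cs,E,p0,z=0,sgs=(2.,1.,.7)):
    P=pts(E);p=np.array(p0,float)
    for sg in sgs:
        G=[grad(c,sg) for c in cs]
        def f(q):
            v=0
            for c,g in zip(cs,G):
                uv=proj(c,T(q,P,z)); v-=map_coordinates(g,[uv[:,1],uv[:,0]],order=1).mean()
            return v
        best=None
        for k in range(12 if sg==sgs[0] else 5):
            r=np.random.default_rng(k).normal(size=3)*[.006,.006,.04]*(1 if sg==sgs[0] else .3)
            s0=p+r*(k>0); m=minimize(f,s0,method='Nelder-Mead',options=dict(initial_simplex=[s0,s0+[.004,0,0],s0+[0,.004,0],s0+[0,0,.03]],xatol=1e-5,fatol=1e-6))
            if best is None or m.fun<best.fun: best=m
        p=best.x
    return p,best.fun
def draw(c,E,p,img,k,col):
    for a,b in E:
        q=proj(c,T(p,np.array([a,b])/1000.)); q=((q+.5)*k*16).astype(int)
        cv2.line(img,tuple(map(int,q[0])),tuple(map(int,q[1])),col,1,cv2.LINE_AA,4)
E
python3 - <<'E'
from fit import *
cs=[cap('top'),cap('scene')];t,s=cs
h=onz(t,(314.6,219.4),.056);b=onz(t,(320,194.8),.014);d=b-h
pc=[h[0],h[1],np.arctan2(d[1],d[0])]
print('car init',pc)
cn=[onz(t,(178+x/5.27,146+y/5.27),.012) for x,y in [(38,48),(275,40),(290,340),(50,353)]]
fx=(cn[0]+cn[1]-cn[2]-cn[3]);yaw=np.arctan2(fx[1],fx[0]);m=sum(cn)/4
c,s_=np.cos(yaw),np.sin(yaw);ps=[m[0]+s_*-.0165*1,m[1]+c*.0165,yaw];print('st init',ps)
for nm,E,p in (('car',CAR,pc),('sta',STA,ps)):
    for cc,l in ((cs,'both'),([t],'top'),([s],'scene')):
        q=fit(cc,E,p); print(nm,l,np.round(q[0],4),q[1])
        if l=='both':
            if nm=='car':PC=q[0]
            else: PS=q[0]
np.save('pc.npy',PC);np.save('ps.npy',PS)
out=[]
k=6
EX=[((52,25,48),(52,25,79)),((52,-25,48),(52,-25,79)),((-27,-70,75),(13,-70,75)),((0,-33,12),(0,33,12)),((70,-33,12),(70,33,12))]+rect(22,82,-30,30,48)
for c,w in((t,(178,146)),(t,(290,170)),(s,(150,185)),(s,(264,140))):
    im=cv2.resize(c['img'][:,:,::-1],None,fx=k,fy=k,interpolation=cv2.INTER_CUBIC)
    draw(c,STA+EX,PS,im,k,(0,255,0));draw(c,CAR,PC,im,k,(0,0,255))
    x,y=w[0]*k,w[1]*k;
    a=im[y:y+450,x:x+650]; out.append(cv2.resize(a,(400,277)) )
cv2.imwrite('pics/ov.png',np.vstack([np.hstack(out[:2]),np.hstack(out[2:])]))
E
```

```text
car init [np.float64(0.46075596785035033), np.float64(-0.2958724425211422), np.float64(-0.31553419580368447)]
st init [np.float64(0.6067306242378538), np.float64(0.09410803326639161), np.float64(0.0368493008429585)]
car both [ 0.4582 -0.294  -0.2938] -1.3219201564788818
car top [ 0.4599 -0.2945 -0.2929] -0.6178490519523621
car scene [ 0.4553 -0.284  -0.2574] -0.7632369995117188
sta both [0.608  0.097  0.0335] -1.199157476425171
sta top [0.6079 0.0961 0.0383] -0.5869996547698975
sta scene [0.6008 0.1069 0.0323] -0.6711655855178833
```

View pics/ov.png

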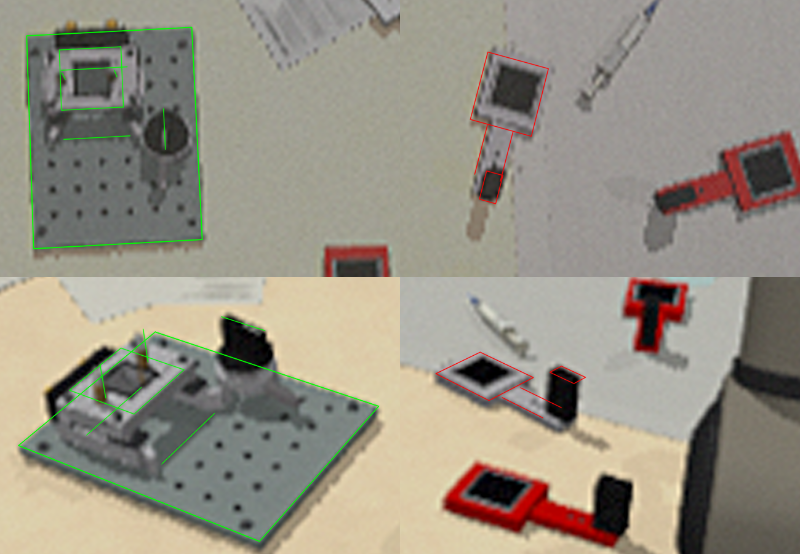

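The overlay shows the station and the aluminium carrier fitted to within a pixel or two in both views. The carrier handle is at about (0.458, -0.294) with yaw -0.29, and the station is at (0.608, 0.097) with yaw 0.034. Moving above the handle now.

>>> move_arm --plan '[0.7, 3.06, 2.33, 0, 0, 0, -5.1, 0.7, 3.06, 2.33, 0, 0, 0, -5.1, 0.7, 3.06, 2.33, 0, 0, 0, -5.1, 0.7, 3.06, 2.33, 0, 0, 0, -5.1, 0.7, 3.06, 2.33, 0, 0, 0, -5.1, 0.7, 3.06, 2.33, 0, 0, 0, -5.1, 0.7, 3.06, 2.33, 0, 0, 0, -5.1, 0.7, 3.06, 2.33, 0, 0, 0, -5.1, 0.7, 0, 0, -3, 0, 0, 0, 0.7, 0, 0, -3, 0, 0, 0]' --newtons 45

```text
time: 2.0
tool_pos: [0.4597, -0.2925, 0.1666]
tcp_rot: [0.989, -0.145, 0.001, 0.001]
force: [-0.4, -0.7, 0.5]
finger_gap: 0.0643
finger_force: 0.0
```

>>> move_arm --plan '[0.7, 0, 0, -4, 0, 0, 0, 0.7, 0, 0, -4, 0, 0, 0, 0.7, 0, 0, -4, 0, 0, 0, 0.7, 0, 0, -2.4, 0, 0, 0, 0.7, 0, 0, 0, 0, 0, 0, 0, 0, 0, 0, 0, 0, 0, 0, 0, 0, 0, 0, 0, 0, 0, 0, 0, 0, 0, 0, 0, 0, 0, 0, 0, 0, 0, 0, 0, 0, 0, 0, 0, 0, 0]' --newtons 45

```text
time: 3.0
tool_pos: [0.4586, -0.2935, 0.0235]
tcp_rot: [0.989, -0.146, 0.001, 0.0]
force: [-0.3, -0.2, -0.5]
finger_gap: 0.0289
finger_force: 0.0
```

>>> move_arm --plan '[0, 0, 0, 0, 0, 0, 0, 0, 0, 0, 0, 0, 0, 0, 0, 0, 0, 0, 0, 0, 0, 0, 0, 0, 0, 0, 0, 0, 0, 0, 0, 0, 0, 0, 0]' --newtons 45

```text
time: 3.5
tool_pos: [0.4584, -0.2934, 0.023]
tcp_rot: [0.989, -0.146, 0.0, 0.0]
force: [-1.3, -0.7, 4.9]
finger_gap: 0.0157
finger_force: 44.9
```

```bash
python3 - <<'E'
from fit import *
cs=[cap('top'),cap('scene')];t,s=cs
st=get_state();print(st['finger_gap'],st['finger_force'],st['tool_pos'],st['tcp_rot'])
out=[];k=6
PC=np.load('pc.npy')
print(fit(cs,CAR[:4]+CAR[8:],PC),PC)
for c,w in((t,(270,170)),(s,(240,120))):
    im=cv2.resize(c['img'][:,:,::-1],None,fx=k,fy=k,interpolation=cv2.INTER_CUBIC)
    x,y=w[0]*k,w[1]*k; out.append(cv2.resize(im[y:y+570,x:x+570],(400,400)))
cv2.imwrite('pics/g.png',np.hstack(out))
E
```

```text
0.015529614471128954 44.92152214050293 [ 0.45844975 -0.2934072   0.02300596] [ 9.89267747e-01 -1.46113813e-01  1.81377333e-04  2.12869892e-04]
(array([ 0.52185899, -0.2449573 , -1.31312416]), np.float64(-1.033420443534851)) [ 0.45819275 -0.29400974 -0.29380551]
```

View pics/g.png

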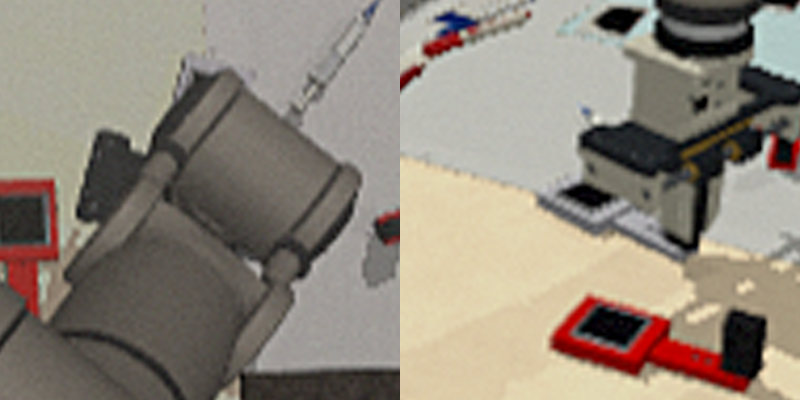

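>>> move_arm --plan '[0, 0, 0, 0.5, 0, 0, 0, 0, 0, 0, 1, 0, 0, 0, 0, 0, 0, 1.5, 0, 0, 0, 0, 0, 0, 2, 0, 0, 0, 0, 0, 0, 2, 0, 0, 0, 0, 0, 0, 1.5, 0, 0, 0, 0, 0, 0, 0.7, 0, 0, 0]' --newtons 58

```text
time: 4.3
tool_pos: [0.4588, -0.2935, 0.1165]
tcp_rot: [0.989, -0.146, 0.001, 0.001]
force: [0.9, 0.6, -1.4]
finger_gap: 0.0157
finger_force: 57.9
```

>>> move_arm --plan '[0, -0.4, 2, 0, 0, 0, 1.86, 0, -0.4, 3.8, 0, 0, 0, 1.86, 0, -0.4, 4.1, 0, 0, 0, 1.86, 0, -0.4, 4.2, 0, 0, 0, 1.86, 0, -0.4, 4.2, 0, 0, 0, 1.86, 0, -0.4, 4.2, 0, 0, 0, 1.86, 0, -0.4, 4.2, 0, 0, 0, 1.86, 0, -0.4, 4.1, 0, 0, 0, 1.86, 0, -0.4, 3.8, 0, 0, 0, 1.86, 0, -0.4, 3.8, 0, 0, 0, 1.86]'

```text
time: 5.3
tool_pos: [0.4176, 0.0924, 0.1147]
tcp_rot: [1.0, 0.016, -0.0, -0.0]
force: [1.1, -0.4, -1.5]
finger_gap: 0.016
finger_force: 57.9
```

```bash
python3 - <<'E'
from fit import *
cs=[cap('top'),cap('scene')];t,s=cs
st=get_state();print(st['finger_gap'],st['finger_force'],st['tool_pos'],st['tcp_rot'],st['force'])
q=st['tcp_rot'];yaw=2*np.arctan2(q[1],q[0]);P=st['tool_pos'];z=P[2]-.023
p0=[P[0],P[1],yaw];print(p0,z)
E1=CAR[:4]
for cc,l in ((cs,'both'),([t],'top'),([s],'scene')):
    r=fit(cc,E1,p0,z,sgs=(1.,.7));print(l,r,'rel',r[0]-p0)
for cc,l in ((cs,'both'),([t],'top'),([s],'scene')):print('st',l,fit(cc,STA,np.load('ps.npy'),sgs=(1.,.7)))
out=[];k=6
for c,w in((t,(170,140)),(s,(150,180))):
    im=cv2.resize(c['img'][:,:,::-1],None,fx=k,fy=k,interpolation=cv2.INTER_CUBIC)
    E2=[(tuple(np.add(a,(0,0,z*1000))),tuple(np.add(b,(0,0,z*1000)))) for a,b in CAR]
    draw(c,E2,p0,im,k,(0,0,255))
    x,y=w[0]*k,w[1]*k; out.append(cv2.resize(im[y:y+570,x:x+570],(400,400)))
cv2.imwrite('pics/g2.png',np.hstack(out))
E
```

```text
0.01573824897641629 57.916268706321716 [0.41697608 0.09434165 0.11462934] [ 9.99829689e-01  1.84400433e-02 -5.87733749e-04 -4.61858337e-04] [-0.19604127 -0.93391556 -1.10559756]
[np.float64(0.41697607637963996), np.float64(0.09434165407548022), np.float64(0.03688218734062684)] 0.09162934034964995
both (array([0.410102  , 0.09419404, 0.07154637]), np.float64(-1.1271564960479736)) rel [-0.00687407 -0.00014762  0.03466418]
top (array([0.41066787, 0.07421523, 0.09677898]), np.float64(-0.5502957105636597)) rel [-0.00630821 -0.02012643  0.0598968 ]
scene (array([0.4221159 , 0.09852578, 0.03469044]), np.float64(-0.743880033493042)) rel [ 0.00513983  0.00418412 -0.00219175]
st both (array([0.60820411, 0.09677924, 0.03338727]), np.float64(-1.0812733173370361))
st top (array([0.60911085, 0.09621393, 0.03568568]), np.float64(-0.5769921541213989))
st scene (array([0.60086407, 0.10664327, 0.01893764]), np.float64(-0.6601575613021851))
```

View pics/g2.png

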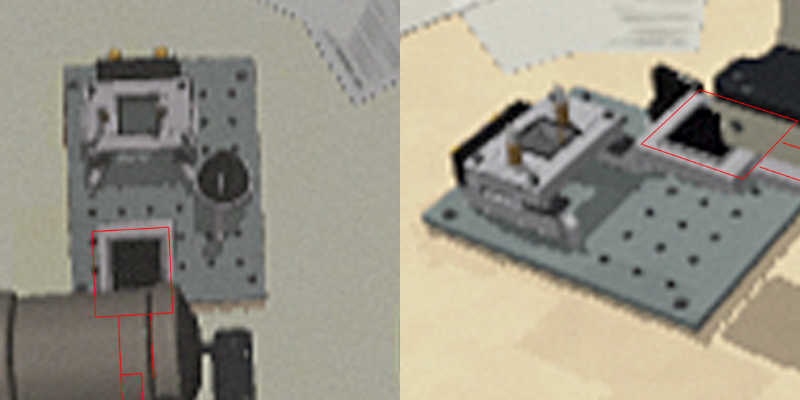

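>>> move_arm --plan '[0, 0, 0, 0, 0, 0, 0, 0, 0, 0, 0, 0, 0, 0, 0, 0, 0, 0, 0, 0, 0]'

```text
time: 5.7
tool_pos: [0.4185, 0.0898, 0.1147]
tcp_rot: [1.0, 0.015, -0.0, 0.0]
force: [0.1, -0.0, -1.4]
finger_gap: 0.0157
finger_force: 57.9
```

>>> move_arm --plan '[0, 1.5, 0.03, 0, 0, 0, 0.2, 0, 1.5, 0.03, 0, 0, 0, 0, 0, 1.5, 0.03, -2, 0, 0, 0, 0, 0, 0, -2.8, 0, 0, 0, 0, 0, 0, -2, 0, 0, 0, 0, 0, 0, -1, 0, 0, 0, 0, 0, 0, 0, 0, 0, 0, 0, 0, 0, -0.1, 0, 0, 0, 0, 0, 0, -0.1, 0, 0, 0, 0, 0, 0, -0.1, 0, 0, 0]'

```text
time: 6.7
tool_pos: [0.4637, 0.0916, 0.0343]
tcp_rot: [1.0, 0.017, 0.001, 0.0]
force: [-3.8, -0.5, 9.4]
finger_gap: 0.0159
finger_force: 58.0
```

```bash
python3 - <<'E'
from fit import *
cs=[cap('top'),cap('scene')];t,s=cs
st=get_state();print(st['tool_pos'],st['tcp_rot'],st['force'])
q=st['tcp_rot'];yaw=2*np.arctan2(q[1],q[0]);P=st['tool_pos'];z=.012
p0=[P[0],P[1],yaw];print(p0)
out=[];k=6
PS=[.609,.0965,.0345]
EX=[((0,-38,12),(12,-33,12)),((0,38,12),(12,33,12)),((12,33,28),(70,33,28)),((12,-33,28),(70,-33,28)),((12,27,28),(70,27,28)),((12,-27,28),(70,-27,28))]
for c,w in((t,(180,150)),(s,(150,185))):
    im=cv2.resize(c['img'][:,:,::-1],None,fx=k,fy=k,interpolation=cv2.INTER_CUBIC)
    E2=[(tuple(np.add(a,(0,0,z*1000))),tuple(np.add(b,(0,0,z*1000)))) for a,b in CAR]
    draw(c,E2,p0,im,k,(0,0,255));draw(c,STA+EX,PS,im,k,(0,255,0))
    x,y=w[0]*k,w[1]*k; out.append(cv2.resize(im[y:y+440,x:x+440],(400,400)))
cv2.imwrite('pics/g3.png',np.hstack(out))
E
```

```text
[0.46378648 0.09161857 0.03443111] [9.99847699e-01 1.74368553e-02 7.26327066e-04 9.04174938e-05] [-0.09911505 -0.027152    2.79152073]
[np.float64(0.46378647580888144), np.float64(0.09161856799691145), np.float64(0.034875487470447386)]
```

View pics/g3.png

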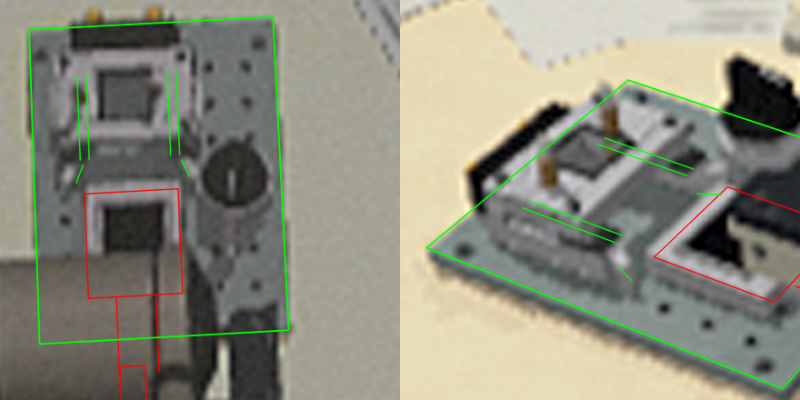

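The carrier sits on the apron, centred in front of the mouth in both views, with its nose at top-crop row 187. Now sliding it in.

>>> move_arm --plan '[0, 0.5, 0.02, 0, 0, 0, 0, 0, 0.5, 0.02, 0, 0, 0, 0, 0, 0.5, 0.02, 0, 0, 0, 0, 0, 0.5, 0.01, 0, 0, 0, 0, 0, 0, 0, 0, 0, 0, 0]'

```text
time: 7.3
tool_pos: [0.4833, 0.0925, 0.0346]
tcp_rot: [1.0, 0.018, -0.0, 0.0]
force: [-4.0, -0.2, 7.9]
finger_gap: 0.0159
finger_force: 58.0
```

>>> move_arm --plan '[0, 0.4, 0.01, 0.03, 0, 0, 0, 0, 0.4, 0.02, 0, 0, 0, 0, 0, 0.4, 0.01, 0, 0, 0, 0, 0, 0.4, 0.02, 0, 0, 0, 0, 0, 0, 0, 0, 0, 0, 0]'

```text
time: 7.8
tool_pos: [0.4992, 0.0931, 0.0348]
tcp_rot: [1.0, 0.018, -0.0, 0.0]
force: [-2.5, -0.1, 7.0]
finger_gap: 0.0158
finger_force: 58.0
```

>>> move_arm --plan '[0, 0.4, 0.01, 0.02, 0, 0, 0, 0, 0.4, 0.02, 0, 0, 0, 0, 0, 0.4, 0.01, 0, 0, 0, 0, 0, 0.4, 0.02, 0, 0, 0, 0, 0, 0.4, 0.01, 0, 0, 0, 0, 0, 0, 0, 0, 0, 0, 0]'

```text
time: 8.4
tool_pos: [0.5195, 0.0938, 0.0348]
tcp_rot: [1.0, 0.018, 0.0, 0.0]
force: [-3.2, 0.1, 5.6]
finger_gap: 0.0158
finger_force: 58.0
```

>>> move_arm --plan '[0, 0.4, 0.01, 0.01, 0, 0, 0, 0, 0.4, 0.02, 0, 0, 0, 0, 0, 0.4, 0.01, 0, 0, 0, 0, 0, 0.3, 0.01, 0, 0, 0, 0, 0, 0, 0, 0, 0, 0, 0]'

```text
time: 8.9
tool_pos: [0.5342, 0.0943, 0.0348]
tcp_rot: [1.0, 0.017, -0.0, 0.0]
force: [-2.1, -0.6, 4.4]
finger_gap: 0.0155
finger_force: 58.0
```

>>> move_arm --plan '[0, 0.25, 0.01, 0, 0, 0, 0, 0, 0.25, 0.01, 0, 0, 0, 0, 0, 0.25, 0.01, 0, 0, 0, 0, 0, 0, 0, 0, 0, 0, 0]'

```text
time: 9.3
tool_pos: [0.5371, 0.0944, 0.0348]
tcp_rot: [1.0, 0.018, -0.005, 0.0]
force: [-18.4, -1.7, 18.5]
finger_gap: 0.0158
finger_force: 58.0
```

```bash
python3 - <<'E'
from fit import *
cs=[cap('top'),cap('scene')];t,s=cs
st=get_state();print(st['tool_pos'],st['tcp_rot'],st['force'],st['wrist_torque'])
out=[];k=8
PS=[.609,.0965,.0345]
EX=[((0,-60,12),(0,60,12)),((70,-33,12),(70,33,12)),((70,-33,26),(70,33,26))]
EX2=[((0,-60,12),(0,-40,12)),((0,40,12),(0,60,12))]
for c,w in((t,(180,150)),(s,(160,195))):
    im=cv2.resize(c['img'][:,:,::-1],None,fx=k,fy=k,interpolation=cv2.INTER_CUBIC)
    draw(c,EX2,PS,im,k,(0,255,0))
    x,y=w[0]*k,w[1]*k; out.append(im[y:y+400,x:x+400])
cv2.imwrite('pics/g4.png',np.hstack(out))
E
```

```text
[0.5370516  0.09437509 0.03480395] [ 9.99830475e-01  1.77664902e-02 -4.82523315e-03  2.99458491e-04] [-18.52471739  -1.90252248  17.81517762] [-0.22330397  2.78192169  0.0686771 ]
```

View pics/g4.png

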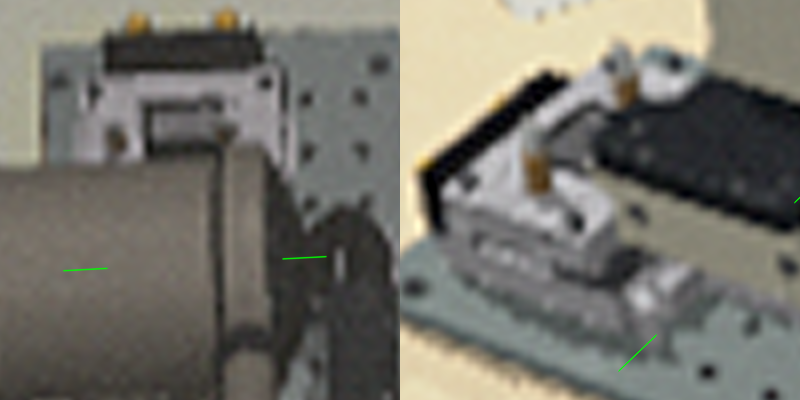

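>>> move_arm --plan '[0, -0.3, 0, 0, 0, 0, 0, 0.35, 0, 0, 0, 0, 0, 0, 0.35, 0, 0, 0, 0, 0, 0, 0.35, 0, 0, 1, 0, 0, 0, 0.35, 0, 0, 3, 0, 0, 0, 0.35, 0, 0, 4, 0, 0, 0, 0.35, -4, 0, 2, 0, 0, 0, 0.35, -4, -3, 0, 0, 0, 0, 0.35, -4, -4, 0, 0, 0, 0, 0.35, 0, -4, 0, 0, 0, 0]'

```text
time: 10.4
tool_pos: [0.419, -0.0104, 0.1347]
tcp_rot: [1.0, 0.019, -0.001, -0.0]
force: [0.3, -0.4, 0.8]
finger_gap: 0.0321
finger_force: 0.0
```

```bash
python3 - <<'E'
from fit import *
cs=[cap('top'),cap('scene')];t,s=cs
st=get_state();print(st['tool_pos'],st['force'],st['finger_gap'])
out=[];k=8
PS=[.608,.0965,.0345]
H=[.537,.0942,.0345]
z=.012
for cc,l in ((cs,'both'),([t],'top'),([s],'scene')):
    print(l,fit(cc,[((65,31,14),(65,13,14)),((65,-13,14),(65,-31,14)),((65,13,10),(14,13,10)),((65,-13,10),(-14,-13,10))]+CAR[4:8],H,z,sgs=(1.,.7)))
    print(' sta',fit(cc,STA,np.load('ps.npy'),sgs=(1.,.7)))
E2=[(tuple(np.add(a,(0,0,z*1000))),tuple(np.add(b,(0,0,z*1000)))) for a,b in [CAR[3]]+CAR[4:8]]
EX2=[((0,-50,12),(0,-38,12)),((0,38,12),(0,50,12))]
for c,w in((t,(180,155)),(s,(170,195))):
    im=cv2.resize(c['img'][:,:,::-1],None,fx=k,fy=k,interpolation=cv2.INTER_CUBIC)
    draw(c,EX2,PS,im,k,(0,255,0));draw(c,E2,H,im,k,(0,0,255))
    x,y=w[0]*k,w[1]*k; out.append(im[y:y+400,x:x+400])
cv2.imwrite('pics/g5.png',np.hstack(out))
E
```

```text
[ 0.42361242 -0.01425859  0.13548079] [ 0.25474754  0.14632058 -0.00129375] 0.03221915928325492
both (array([0.5412919 , 0.09365418, 0.05823382]), np.float64(-1.2743914127349854))
 sta (array([0.60815261, 0.09711861, 0.03847453]), np.float64(-1.164537787437439))
top (array([0.54137694, 0.09247726, 0.05663629]), np.float64(-0.6987574696540833))
 sta (array([0.60841772, 0.09622619, 0.04041579]), np.float64(-0.5845516920089722))
scene (array([0.54076602, 0.09666303, 0.03549509]), np.float64(-0.6389015316963196))
 sta (array([0.6012595 , 0.10648329, 0.02574768]), np.float64(-0.651689350605011))
```

View pics/g5.png

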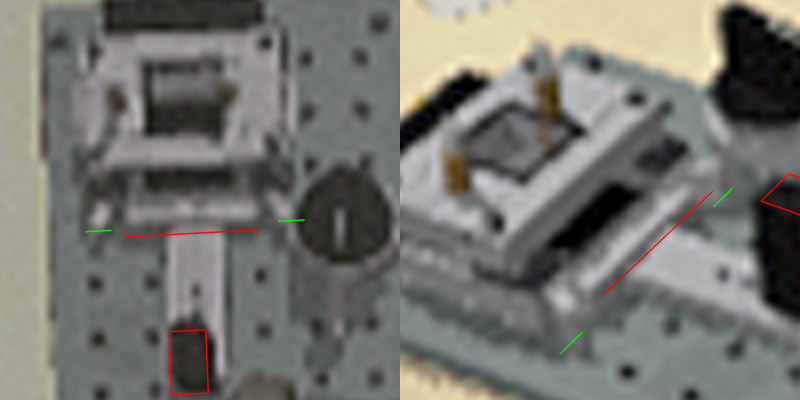

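>>> move_arm --plan '[0, 2.5, 3.6, 0, 0, 0, 0, 0, 2.5, 3.6, 0, 0, 0, 0, 0, 2.5, 3.6, 0, 0, 0, 0, 0, 0, 0, -4, 0, 0, 0, 0, 0, 0, -4, 0, 0, 0, 0, 0, 0, -2, 0, 0, 0, 0, 0, 0, 0, 0, 0, 0, 0, 0, 0, 0, 0, 0, 0]' --newtons 30

```text
time: 11.3
tool_pos: [0.4992, 0.0976, 0.035]
tcp_rot: [1.0, 0.018, 0.0, -0.0]
force: [0.4, 0.6, -0.2]
finger_gap: 0.0001
finger_force: 0.0
```

>>> move_arm --plan '[0, 0, -0.45, 0, 0, 0, 0, 0, 0, 0, 0, 0, 0, 0, 0, 0.5, 0.02, 0, 0, 0, 0, 0, 0.3, 0.01, 0, 0, 0, 0, 0, 0.3, 0.01, 0, 0, 0, 0, 0, 0.3, 0.01, 0, 0, 0, 0, 0, 0, 0, 0, 0, 0, 0]'

```text
time: 12.0
tool_pos: [0.513, 0.0931, 0.0343]
tcp_rot: [1.0, 0.017, 0.0, 0.0]
force: [0.5, 0.6, -0.1]
finger_gap: 0.0004
finger_force: 0.0
```

>>> move_arm --plan '[0, 0.2, 0.01, 0, 0, 0, 0, 0, 0.2, 0.01, 0, 0, 0, 0, 0, 0.2, 0.01, 0, 0, 0, 0, 0, 0, 0, 0, 0, 0, 0]'

```text
time: 12.4
tool_pos: [0.5174, 0.0934, 0.0341]
tcp_rot: [1.0, 0.017, -0.001, 0.0]
force: [-4.7, -0.7, 2.7]
finger_gap: 0.0005
finger_force: 2.2
```

>>> move_arm --plan '[0, 0.2, 0.01, 0, 0, 0, 0, 0, 0.2, 0, 0, 0, 0, 0, 0, 0, 0, 0, 0, 0, 0]'

```text
time: 12.7
tool_pos: [0.5173, 0.0934, 0.0338]
tcp_rot: [1.0, 0.018, -0.006, 0.0]
force: [-17.7, -1.9, 12.5]
finger_gap: 0.0004
finger_force: 8.7
```

>>> move_arm --plan '[0, -0.6, 0, 0, 0, 0, 0, 0, -1, 0, 1, 0, 0, 0, 0, -2, 0, 4, 0, 0, 0, 0.4, -3, -2, 4.5, 0, 0, 0, 0.4, -3, -4, 0, 0, 0, 0, 0.4, 0, -4, 0, 0, 0, 0, 0.4, 0, -1, 0, 0, 0, 0, 0.4, 0, 0, 0, 0, 0, 0]'

```text
time: 13.5
tool_pos: [0.4309, -0.015, 0.1241]
tcp_rot: [1.0, 0.016, 0.001, 0.0]
force: [-0.6, 0.1, -0.6]
finger_gap: 0.0345
finger_force: 0.0
```

```bash
python3 - <<'E'
from fit import *
cs=[cap('top','ta.png'),cap('scene','sa.png')];t,s=cs
st=get_state();print(st['tool_pos'],st['force'],st['finger_gap'])
M={}
for n in ('top','scene'):
  for l in ('lock_grip','lock_knob'):
    r=masks_of(l,n)
    for m in r:
        ys,xs=np.nonzero(m['pixels']); print(n,l,round(m['p'],2),xs.mean(),ys.mean(),m['bbox']); 
    M[n,l]=r
K=[.602,.0263,.0345]
for z in (.050,.061,.064,.075): print(z,proj(t,[.602,.0263,z]),proj(s,[.602,.0263,z]))
th=np.linspace(0,2*np.pi,25);circ=[(22*np.cos(a),22*np.sin(a),50) for a in th]
KN=rect(-20,20,-5.5,5.5,75)+list(zip(circ[:-1],circ[1:]))
for cc,l in ((cs,'both'),([t],'top'),([s],'scene')): print(l,[fit(cc,[(tuple(np.add(a,(0,0,d))),tuple(np.add(b,(0,0,d)))) for a,b in KN],K,sgs=(1.,.7)) for d in (-3,0,3)])
out=[];k=10
for c,w in((t,(203,160)),(s,(200,185))):
    im=cv2.resize(c['img'][:,:,::-1],None,fx=k,fy=k,interpolation=cv2.INTER_CUBIC)
    draw(c,KN+[((0,0,12),(0,0,75))],K,im,k,(0,255,0))
    x,y=w[0]*k,w[1]*k; out.append(im[y:y+400,x:x+400])
cv2.imwrite('pics/k.png',np.hstack(out))
E
```

```text
[ 0.43071307 -0.01338227  0.12359837] [-0.06050967  0.47701499 -0.69080166] 0.036032710429894074
top lock_grip 0.5 222.6161616161616 181.62626262626262 [222.8, 185.6, 13.4, 14.4]
top lock_knob 0.69 222.73949579831933 181.57142857142858 [222.0, 184.1, 14.2, 20.3]
scene lock_grip 0.52 216.59278350515464 204.57731958762886 [219.2, 205.7, 20.8, 25.6]
scene lock_grip 0.18 201.3871198568873 225.55134168157423 [203.7, 228.2, 97.5, 54.9]
scene lock_knob 0.52 216.60913705583755 204.30456852791878 [218.8, 205.8, 21.6, 29.7]
0.05 [[222.49951944 182.02175896]] [[216.42466383 204.34360782]]
0.061 [[222.33131698 181.46023916]] [[216.13012768 201.17885607]]
0.064 [[222.28503284 181.30572621]] [[216.04916796 200.30895473]]
0.075 [[222.11379405 180.7340701 ]] [[215.74996682 197.0940783 ]]
both [(array([ 0.60312323,  0.02641062, -0.02007156]), np.float64(-1.5099679231643677)), (array([ 0.60227052,  0.02699147, -0.13200517]), np.float64(-1.4661686420440674)), (array([ 0.60186864,  0.02724171, -0.15449235]), np.float64(-1.3866925239562988))]
top [(array([ 0.60325168,  0.0261212 , -0.05266815]), np.float64(-0.6841610670089722)), (array([ 0.60266799,  0.02596551, -0.05225541]), np.float64(-0.6826847791671753)), (array([ 0.60209303,  0.02580463, -0.05679631]), np.float64(-0.6811405420303345))]
scene [(array([0.60206523, 0.02759465, 0.04527277]), np.float64(-0.8353588581085205)), (array([0.59957829, 0.03073275, 0.03807494]), np.float64(-0.8385566473007202)), (array([0.59708221, 0.0338821 , 0.03004314]), np.float64(-0.8417410850524902))]
```

View pics/k.png

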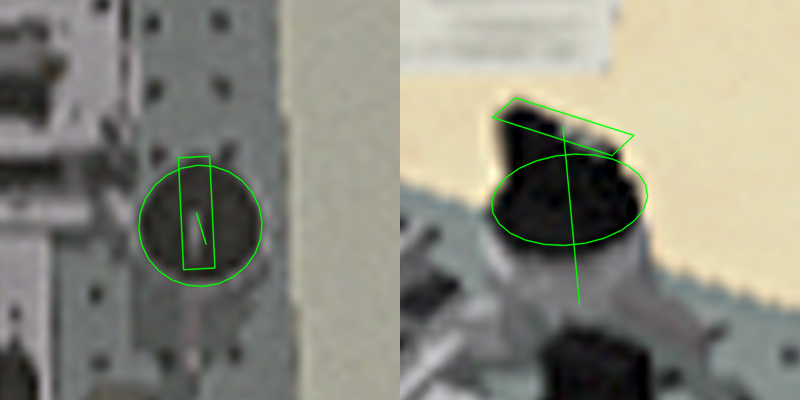

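>>> move_arm --plan '[0.4, 3.4, 0.8, 0, 0, 0, 0, 0.4, 3.4, 0.8, 0, 0, 0, 0, 0.4, 3.4, 0.8, 0, 0, 0, 0, 0.4, 3.4, 0.8, 0, 0, 0, 0, 0.4, 3.4, 0.8, 0, 0, 0, 0, 0.4, 0, 0, 0, 0, 0, 0, 0.4, 0, 0, 0, 0, 0, 0, 0.4, 0, 0, 0, 0, 0, 0]'

```text
time: 14.6
tool_pos: [0.5991, 0.0265, 0.1229]
tcp_rot: [1.0, 0.018, -0.001, -0.0]
force: [0.5, -0.3, 0.3]
finger_gap: 0.0369
finger_force: 0.0
```

>>> move_arm --plan '[0.4, 0.3, 0, -2.5, 0, 0, 0, 0.4, 0, 0, -2.5, 0, 0, 0, 0.4, 0, 0, -1.3, 0, 0, 0, 0.4, 0, 0, 0, 0, 0, 0, 0, 0, 0, 0, 0, 0, 0, 0, 0, 0, 0, 0, 0, 0, 0, 0, 0, 0, 0, 0, 0, 0, 0, 0, 0, 0, 0, 0]' --newtons 25

```text
time: 15.4
tool_pos: [0.604, 0.0264, 0.0613]
tcp_rot: [1.0, 0.017, 0.001, -0.0]
force: [0.5, 1.8, 2.9]
finger_gap: 0.0123
finger_force: 23.8
```

>>> move_arm --plan '[0.25, 0, 0, 0, 0, 0, 0, 0.25, 0, 0, 0, 0, 0, 0, 0.25, 0, 0, -0.4, 0, 0, 0, 0.25, 0, 0, -0.3, 0, 0, 0, 0.25, 0, 0, 0, 0, 0, 0]'

```text
time: 15.9
tool_pos: [0.6029, 0.0262, 0.0525]
tcp_rot: [1.0, 0.017, -0.001, -0.0]
force: [-0.3, 0.6, 0.2]
finger_gap: 0.0227
finger_force: 0.0
```

>>> move_arm --plan '[0.25, 0, 0, -0.15, 0, 0, 0, 0.25, 0, 0, -0.1, 0, 0, 0, 0.25, 0, 0, 0, 0, 0, 0]'

```text
time: 16.2
tool_pos: [0.6034, 0.0262, 0.0507]
tcp_rot: [1.0, 0.017, -0.0, 0.0]
force: [-0.2, 0.2, -0.0]
finger_gap: 0.0228
finger_force: 0.0
```

>>> move_arm --plan '[0, 0, 0, 0, 0, 0, 0, 0, 0, 0, 0, 0, 0, 0, 0, 0, 0, 0, 0, 0, 0, 0, 0, 0, 0, 0, 0, 0, 0, 0, 0, 0, 0, 0, 0]' --newtons 50

```text
time: 16.7
tool_pos: [0.6035, 0.0264, 0.051]
tcp_rot: [1.0, 0.017, 0.0, -0.0]
force: [-0.0, 2.1, 0.7]
finger_gap: 0.0123
finger_force: 47.3
```

>>> move_arm --plan '[0, 0, 0, -0.2, 0, 0, 0, 0, 0, 0, -0.2, 0, 0, 0, 0, 0, 0, -0.2, 0, 0, 0, 0, 0, 0, -0.1, 0, 0, 0, 0, 0, 0, 0, 0, 0, 0]'

```text
time: 17.2
tool_pos: [0.6036, 0.0263, 0.0441]
tcp_rot: [1.0, 0.017, 0.0, -0.0]
force: [-0.8, 2.9, 7.1]
finger_gap: 0.0125
finger_force: 47.4
```

>>> move_arm --plan '[0, 0, 0, -0.05, 0, 0, -4, 0, 0, 0, 0, 0, 0, -6, 0, 0, 0, 0, 0, 0, -6, 0, 0, 0, 0, 0, 0, -6, 0, 0, 0, 0, 0, 0, 0]'

```text
time: 17.7
tool_pos: [0.6029, 0.0265, 0.0436]
tcp_rot: [0.985, -0.174, -0.001, 0.0]
force: [-2.5, 3.8, 6.3]
finger_gap: 0.0106
finger_force: 49.7
```

```bash
python3 - <<'E'
from rig import *
s=get_state();print(s['q'],s['force'],s['wrist_torque'],s['finger_gap'])
E
```

```text
[-8.29599694e-02  6.73508940e-01  1.51206719e+00 -2.29456888e-04
  9.57098269e-01  1.83862450e+00] [-2.47003805  3.78961934  6.25480452] [0.71641218 0.59334692 0.00701275] 0.010578370470180927
```

>>> move_arm --plan '[0, 0, 0, 0, 0, 0, -7, 0, 0, 0, 0, 0, 0, -8, 0, 0, 0, 0, 0, 0, -8, 0, 0, 0, 0, 0, 0, -8, 0, 0, 0, 0, 0, 0, -8, 0, 0, 0, 0, 0, 0, -8, 0, 0, 0, 0, 0, 0, -6, 0, 0, 0, 0, 0, 0, 0]'

```text
time: 18.5
tool_pos: [0.603, 0.0266, 0.0436]
tcp_rot: [0.803, -0.595, -0.0, 0.0]
force: [-3.5, 3.8, 5.6]
finger_gap: 0.011
finger_force: 49.7
```

```bash
python3 - <<'E'
from rig import *
s=get_state();print(s['q'],s['force'],s['wrist_torque'],s['finger_gap'],s['tcp_rot'])
E
```

```text
[-8.28671341e-02  6.73492806e-01  1.51201318e+00  1.19631256e-04
  9.57155574e-01  2.76362738e+00] [-3.49213525  3.84848599  5.62649527] [ 0.87264244  0.64036062 -0.03708584] 0.010974376167204002 [ 8.03357770e-01 -5.95496436e-01 -4.79995854e-04  2.40071289e-04]
```

>>> move_arm --plan '[0, 0, 0, -0.1, 0, 0, -3, 0, 0, 0, -0.05, 0, 0, -3, 0, 0, 0, 0, 0, 0, -2, 0, 0, 0, 0, 0, 0, 0]'

```text
time: 18.9
tool_pos: [0.603, 0.0267, 0.0422]
tcp_rot: [0.761, -0.649, -0.0, 0.0]
force: [-2.8, 3.8, 7.9]
finger_gap: 0.0105
finger_force: 49.7
```

```bash
python3 - <<'E'
from rig import *
s=get_state();print(s['q'][5],s['force'],s['wrist_torque'],s['finger_gap'],s['tcp_rot'])
E
```

```text
2.901207396639274 [-2.79315307  3.78526518  7.89728529] [ 0.97038     0.6703311  -0.01572019] 0.010466452622850491 [ 7.60543386e-01 -6.49286894e-01 -4.71991199e-04  2.53315448e-04]
```

>>> move_arm --plan '[0, 0, 0, 0, 0, 0, -2, 0, 0, 0, 0, 0, 0, -2, 0, 0, 0, 0, 0, 0, -2, 0, 0, 0, 0, 0, 0, 0]'

```text
time: 19.3
tool_pos: [0.603, 0.0267, 0.0422]
tcp_rot: [0.726, -0.688, -0.0, 0.0]
force: [-3.0, 4.2, 7.8]
finger_gap: 0.0107
finger_force: 49.7
```

```bash
python3 - <<'E'
from fit import *
s=get_state();print(s['q'][5],s['force'],s['wrist_torque'],s['finger_gap'],s['tcp_rot'])
E
```

```text
3.005912180796932 [-3.00135325  4.19330039  7.82751947] [ 0.90548491  0.65535429 -0.0240106 ] 0.010683622429770358 [ 7.25501856e-01 -6.88220003e-01 -4.62216109e-04  2.65125509e-04]
```

>>> move_arm --plan '[0, 0, 0, 0.2, 0, 0, 0, 0, 0, 0, 0.2, 0, 0, 0, 0, 0, 0, 0.2, 0, 0, 0, 0, 0, 0, 0, 0, 0, 0]' --newtons 20

```text
time: 19.7
tool_pos: [0.6031, 0.0265, 0.048]
tcp_rot: [0.726, -0.688, -0.0, 0.0]
force: [-2.2, 3.5, 4.0]
finger_gap: 0.0104
finger_force: 20.0
```

>>> move_arm --plan '[0, 0, 0, 0.2, 0, 0, 0, 0, 0, 0, 0.1, 0, 0, 0, 0.3, 0, 0, 0, 0, 0, 0, 0.3, 0, 0, 0, 0, 0, 0, 0.3, 0, 0, 2, 0, 0, 0, 0.3, 0, 0, 4, 0, 0, 0, 0.3, -2, -1, 4, 0, 0, 4, 0.3, -4, -2, 0, 0, 0, 8, 0.3, -4, -2, 0, 0, 0, 8, 0.3, -4, -2, 0, 0, 0, 8]'

```text
time: 20.7
tool_pos: [0.4621, -0.0449, 0.151]
tcp_rot: [0.872, -0.49, 0.001, 0.0]
force: [-0.9, -0.3, -0.9]
finger_gap: 0.0276
finger_force: 0.0
```

```bash
python3 - <<'E'
from fit import *
cs=[cap('top','tb.png'),cap('scene','sb.png')];t,s=cs
st=get_state();print(st['tool_pos'],st['force'],st['finger_gap'])
out=[];k=8
for c,w in((t,(185,155)),(s,(180,190))):
    im=cv2.resize(c['img'][:,:,::-1],None,fx=k,fy=k,interpolation=cv2.INTER_CUBIC)
    x,y=w[0]*k,w[1]*k; out.append(im[y:y+400,x:x+400])
cv2.imwrite('pics/k2.png',np.hstack(out))
E
```

```text
[ 0.45855291 -0.04529027  0.15034958] [ 0.4966684   1.07154042 -0.11033931] 0.02753423981473372
```

View pics/k2.png

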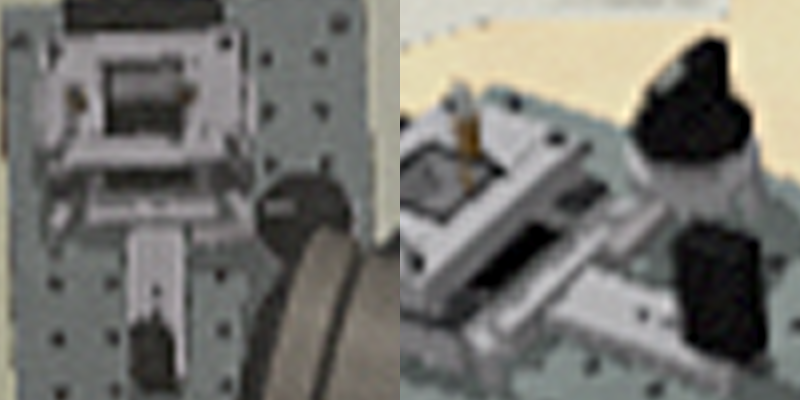

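The crop shows the bar turned across and the tongue running from the knob at top-crop (255,228) to about (195,228), just behind the carrier's shoulder at row 220. I'll check that the knob is back up before handing in.

```bash
python3 - <<'E'
import cv2,numpy as np
for f in ('sa','sb'):
    g=cv2.imread(f'pics/{f}.png').max(2).astype(float)
    r=[]
    for c in range(210,224):
        col=g[200:216,c]; i=np.nonzero(col>60)[0]; i=i[i>3]
        r.append(int(200+i[0]) if len(i) else -1)
    print(f,r)
E
```

```text
sa [209, 210, 210, 210, 211, 211, 211, 211, 211, 210, 210, 209, 209, 204]
sb [209, 210, 210, 210, 211, 211, 211, 211, 211, 210, 210, 209, 209, 207]
```

The disc's lower edge is in the same place as before pressing, so the knob has sprung fully back up. Handing in.

```bash
python3 -c "
from rig import *
print(sign_off())"
```

```text
the job is handed in; nothing more can be done
None
```

The aluminium carrier is home against the back stop, the knob is turned to locked and back up with its tongue behind the carrier, and the job was handed in at about 21 s; no verdict was returned.

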